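Lock the indexing spindle with its cross pin

TASK

Lock the spindle of the engraving stand with its long index pin, which stands in the wooden block: the pin goes down the guide hole on top of the stand, right through one of the spindle's hidden cross holes (turn the spindle at its capstan until one comes under the pin and it drops in), and fully home, its collar down on the cap. Leave the short pin standing in the block.

Things in the scene. Friction and masses are not known exactly. Their poses are not given: they have to be found in the camera images.
- stand: Fixed engraving stand: grey foot 130 x 104 x 12 mm, grey cheeks, aluminium bearing cap 80 (x) x 50 (y) x 30 mm, its top 145 mm above the table. Origin: centre of the foot's underside, z up, y along the level spindle axis (90 mm up). Collet nose with brass blank at +y, capstan at -y. The spindle turns either way without end (friction 0.06 N m) and stays where left
- guide_hole (a point): Centre of the mouth of the vertical guide hole in the cap's top: diameter 13.6 mm, 30 mm long, ending at the spindle. A pin that finds no cross hole stands on the spindle's surface 31 mm below the mouth, its collar 70 mm above the cap, leaning up to 4 degrees; it drops by its own weight when a cross hole comes under it
- cross_holes (a point): On the spindle axis straight under the guide hole, 90 mm above the table. The spindle (48 mm diameter here) is bored crosswise right through, 14 mm wide, every quarter turn; hidden inside the stand, in no fixed relation to the spokes
- web_hole (a point): Centre of the underside of the 14.6 mm hole in the web between the cheeks, in line below the guide hole, 50 mm above the table. When the pin is home 6 mm of its tip show below it
- capstan: Four spokes a quarter turn apart on the spindle's tail. Origin on the spindle axis in the spokes' plane, 105 mm from the guide hole; y = spindle axis (same as the stand's y); spokes along its own +x, -x, +z, -z: steel rods 10 mm thick with 18 mm balls centred 66 mm from the axis (tips at 75 mm); hub 44 mm in diameter. Clamped at another angle to the cross holes every time
- index_pin: Long steel index pin, 137 mm: shank 12 mm in diameter, 101 mm long, with a tapered nose (7 mm long, 6 mm wide at its end); collar 30 mm in diameter, 6 mm thick; fluted grip 24 mm in diameter, 30 mm long. Origin: end of the nose; z towards the grip. Starts upright in a hole of the block, nose 10 mm and top 147 mm above the table. 0.13 to 0.24 kg
- short_pin: Short pin of the same form and diameters, 102 mm overall (shank 66 mm), too short for this spindle; stands in the block's other hole, top 112 mm above the table. Origin: end of the nose
- pin_block: Fixed dark wooden block 130 x 56 x 60 mm with two round holes, 14 mm in diameter and 50 mm deep, 40 mm either side of its centre along its x axis. Origin: centre of the underside. Either pin may stand in either hole

How it is judged:
At the end, for the whole second after the job is handed in: The long pin stands upright and at rest in the guide hole (nose within 4 mm of the hole's axis, tilt under 0.06 rad), through the spindle's cross hole and fully home: its collar within 4 mm of the cap. The short pin still stands in the block (z of index_pin in the frame of guide_hole below -0.097 m and horizontal distance between index_pin and guide_hole below 0.004 m and angle between index_pin's own z axis and vertical below 0.06 rad and linear speed of index_pin below 0.01 m/s and angle between short_pin's own z axis and vertical below 0.2 rad); the robot touches nothing.
It fails at once if the short pin was taken out of the block (moved more than 15 mm) (distance of short_pin from where it was at the start of the episode above 0.015 m).
It also fails if it takes over 72 s, if anything falls off the work surface, if the arm or the gripper's body presses on something with over 40 N, if the wrist force passes 120 N, or if a joint passes its speed limit or range.

ROBOT

A 6-joint arm with a two-finger parallel gripper is mounted at the origin on a cart in front of the work surface, level with it; the furniture and walls round the work are solid. World frame = base frame: x ahead of the robot, y to its left, z up, the work surface at z = 0. Lengths are in m, angles in rad, forces in N, time in s.
With the tool pointing down it reaches from about 0.225 to 0.875 m from the base axis. Payload 3.4 kg.
Tool frame: the origin (TCP) lies at the very end of the fingers, on their centre line; the grasp point (between the pads) lies 19 mm behind it; z points along the fingers, y is the direction in which the jaws open and shut (so a half turn about z gives the same grasp; the last joint's range is limited). The gripper opens to 85 mm and grips with 20 to 120 N. Pads are 22 mm wide; open, the fingers measure 114 mm over their backs; the gripper's body (76 mm by 85 mm) begins 54 mm behind the grasp point. The pads swing forward as they close: fully open they stand 13 mm farther back than shut.
Start: joints at [1.041, 0.276, 1.505, -0, 1.361, -0.121], TCP at [0.229, 0.528, 0.231] pointing down, gripper open.
Joint ranges: [-2.89, 2.89], [-0.75, 2.08], [0.22, 2.7], [-1.18, 4.32], [0.11, 2.71], [-2.7, 2.7]. Speed limits (rad/s): [2.57, 2.57, 3.14, 3.14, 3.14, 3.14].

INTERFACE

Orientations are given as a unit quaternion [w, x, y, z].
In Python, from rig import manip, eyes gives the robot as it stands. The module is installed in compiled form; this text tells all that it offers.
- The arm moves only by the tool servo_tool, never from a script. Its argument "deltas" is one flat list of numbers, 6 for each row, row after row: the shift along the tool's x, y, z in cm, then the turn, a rotation vector about the tool's x, y, z in degrees. A call has 1 to 20 rows; each row shifts and turns the pose as measured when the row begins, along the tool's axes as they then stand; what a row does not reach is not made up. A row lasts 1/10 s, in which the tool goes at most 50 mm and 8.59 degrees, less where a joint would pass 70% of its speed; a pose out of reach is approached as far as the arm can. A call with a gripper value outside its range is refused whole. "jaw" is the finger opening in cm, from 0 to 8.54, set as the call begins (left out, the last holds). The fingers move at their own pace and stop on an object; "grip_force" is the grip in N (left out, the last holds). Time passes only in rows, so rows that do not move let the fingers close. It gives the time, the measured TCP pose, the force and the opening at its end, in the units of the state.
- manip.get_state(): the state, without advancing time (a new reading comes with each control period).
- eyes.get_image(name): name is "side" or "top" or "wrist"; returns (picture, depth): 480x640x3 uint8, red, green, blue; 480x640 float32, m along the optical axis (not along the pixel's ray), 0 where there is no reading.
- eyes.get_calibration(name): a dict with "camera_matrix" (3x3 intrinsics, pixels), "distortion" ([k1, k2, p1, p2, k3] as OpenCV has them; the pictures are not rectified), "rvec" (rotation vector, rad) and "tvec" (3), from world to camera coordinates, as OpenCV has them. Camera axes: x right, y down, z forward; pixel columns grow to the right and rows downward; lengths in m; the calibration is good to about 2 mm. A picture is of the moment at which its call begins: read the wrist's pose just before it. get_calibration takes no time and is no camera call; for the wrist camera it gives the pose at the moment of the call.
- manip.sign_off(): hands the job in, once; it reports no verdict.
The state is a dict: "clock": time; "qpos": joint angles; "qd": joint speeds; "effort": joint torques, N m; "position": TCP position; "ee_rot": TCP orientation; "contact_force": force on the tool from outside, world axes, zero at the start; "moment": the same for the moment, N m; "width": finger opening in m.
Only numpy, scipy, OpenCV 4.12 (cv2) and the standard library are available. Lean on these libraries where they do the work, as an engineer would, in place of code of your own. Each camera call takes 0.05 s, during which the arm holds its last target.

## Working session

There is one attempt and no reset: what is moved stays moved. The work goes in short steps, Python scripts to look and compute and a tool call to move; the robot and the scene stay as the last step left them, time stands still between calls to the robot, and variables do not carry over. Pictures are saved under pics/ and viewed, and the job is handed in when it is done.

Besides the shell and the picture viewer there is one more tool, called after ">>>" as name(argument=value, ...) on one line, values as JSON. servo_tool: Moves the arm, as the interface text tells. Its arguments: {"type":"object","properties":{"deltas":{"type":"array","items":{"type":"number"}},"jaw":{"type":"number"},"grip_force":{"type":"number"}},"required":["deltas"]}

```bash
mkdir -p pics; ls
cat > h.py <<'E'
import numpy as np, cv2
from rig import manip, eyes
def snap(n,tag):
    p,d=eyes.get_image(n); c=eyes.get_calibration(n)
    cv2.imwrite(f'pics/{tag}.png',p[:,:,::-1]); np.savez(f'pics/{tag}.npz',p=p,d=d,K=c['camera_matrix'],D=c['distortion'],r=c['rvec'],t=c['tvec'])
    return p,d,c
def load(tag): return np.load(f'pics/{tag}.npz')
def ray(z,uv):
    n=cv2.undistortPoints(np.array([[uv]],float),z['K'],z['D'])[0,0]
    R=cv2.Rodrigues(z['r'])[0]; t=np.array(z['t']).ravel()
    return -R.T@t, R.T@np.array([n[0],n[1],1.])
def onz(z,uv,h):
    o,d=ray(z,uv); return o+d*(h-o[2])/d[2]
def dep(z,uv):
    o,d=ray(z,uv); u,v=map(int,uv); return o+d*z['d'][v,u]
def proj(z,P):
    return cv2.projectPoints(np.array(P,float).reshape(-1,3),z['r'],z['t'],z['K'],z['D'])[0][:,0]
def crop(tag,x0,y0,x1,y1,s,out):
    im=cv2.imread(f'pics/{tag}.png')[y0:y1,x0:x1]; cv2.imwrite(f'pics/{out}.png',cv2.resize(im,None,fx=s,fy=s,interpolation=cv2.INTER_CUBIC))
E
python3 - <<'E'
from h import *
for n in ['side','top','wrist']:
    p,d,c=snap(n,n+'0'); R=cv2.Rodrigues(np.array(c['rvec']))[0]; print(n,-R.T@np.array(c['tvec']).ravel(),R[2])
s=manip.get_state();print({k:np.round(v,3) for k,v in s.items()})
E
```

```text
pics
side [ 0.45270437 -0.89608099  0.5166024 ] [ 0.12808346  0.87396321 -0.46881013]
top [ 0.45920928 -0.13634058  1.16761057] [ 0.07813207  0.00816602 -0.99690957]
wrist [0.16718778 0.55244265 0.37348577] [ 0.2426932  -0.10852421 -0.96401375]
{'clock': np.float64(0.15), 'qpos': array([ 1.041,  0.276,  1.506, -0.   ,  1.361, -0.121]), 'qd': array([ 0.001, -0.002, -0.003,  0.001, -0.001,  0.001]), 'effort': array([ 1.0000e-03, -4.1715e+01, -2.4603e+01, -0.0000e+00,  8.0000e-03,
        0.0000e+00]), 'position': array([0.228, 0.527, 0.231]), 'ee_rot': array([-0.   ,  0.203,  0.979, -0.001]), 'contact_force': array([-0.196, -0.573,  0.652]), 'moment': array([-0.034, -0.027, -0.004]), 'width': np.float64(0.086)}
```

View pics/top0.png

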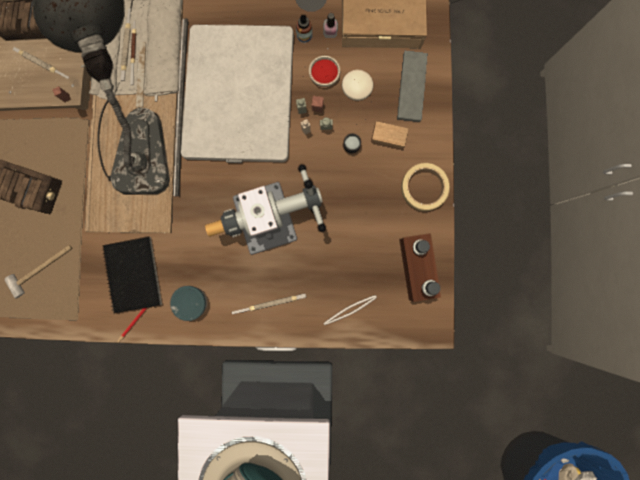

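View pics/side0.png

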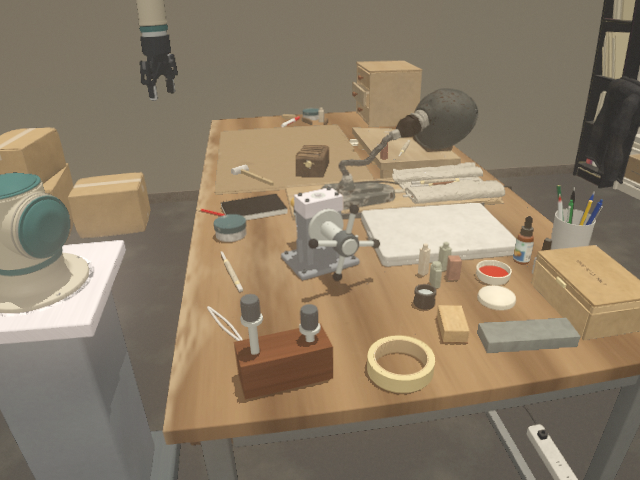

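View pics/wrist0.png

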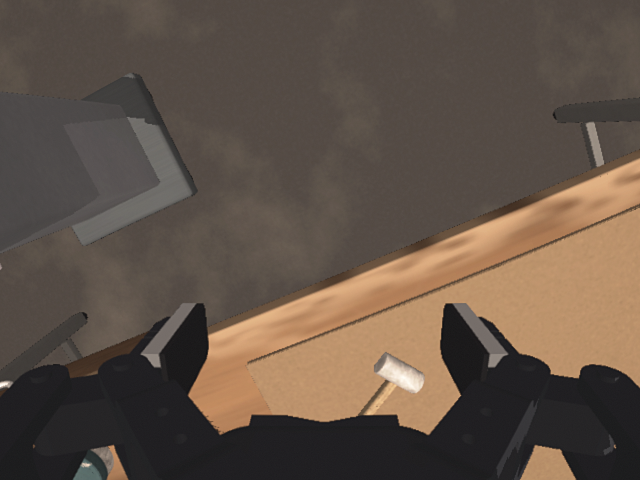

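The side view shows the long pin in the left hole (250,308), which is the one nearer the robot, and the short pin at (310,318). The stand is near (262,212) in the top view.

Run:
```python
from h import *
crop('top0',195,155,345,265,5,'c1'); crop('top0',385,220,455,315,6,'c2'); crop('side0',225,280,345,400,5,'c3'); crop('side0',270,180,390,290,5,'c4')
```

```text
(no output)
```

View pics/c1.png

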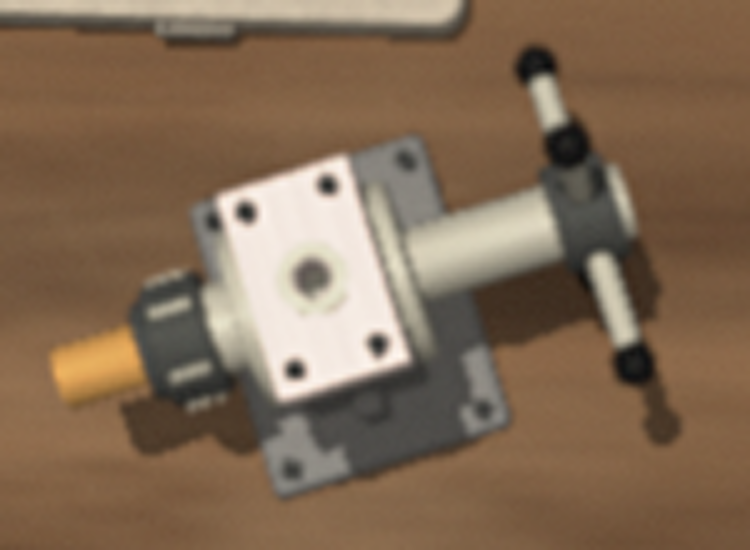

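View pics/c2.png

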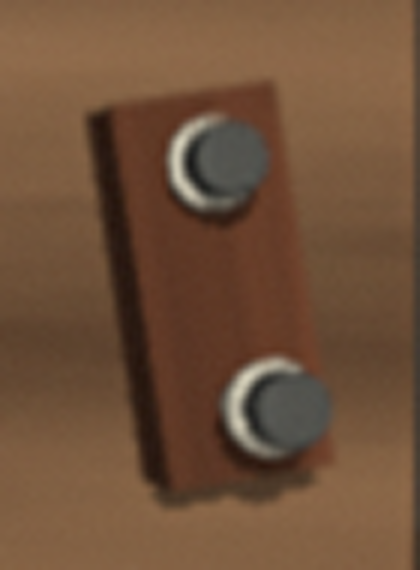

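View pics/c3.png

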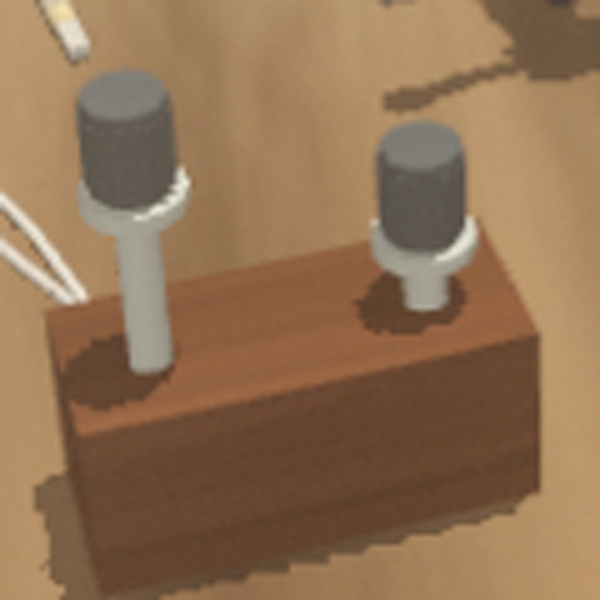

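View pics/c4.png

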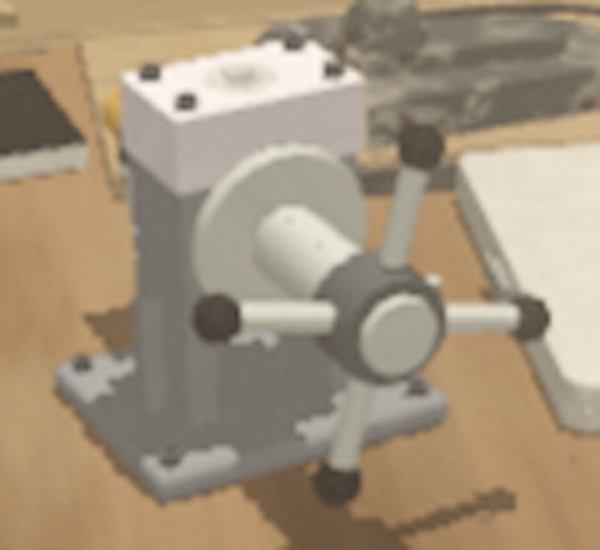

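Run:
```python
from h import *
T=load('top0');S=load('side0')
print('hole top',onz(T,(258,210.5),.145),'side',onz(S,(318,195.4),.145))
for c in [(217,192),(352,153),(412,362),(280,403)]: print('cap',onz(T,(195+c[0]/5-.4,155+c[1]/5-.4),.145))
print('long top',onz(T,(433.5,288),.147),'side',onz(S,(225+125/5-.4,280+97/5-.4),.147))
print('short',onz(T,(422.8,246.4),.112),onz(S,(225+420/5-.4,280+148/5-.4),.112))
def tri(a,b):
    o1,d1=ray(T,a);o2,d2=ray(S,b);A=np.c_[d1,-d2];x=np.linalg.lstsq(A,o2-o1,rcond=None)[0]
    p,q=o1+d1*x[0],o2+d2*x[1];return (p+q)/2,np.linalg.norm(p-q)
t=lambda x,y:(195+x/5-.4,155+y/5-.4); s=lambda x,y:(270+x/5-.4,180+y/5-.4)
print('A far +x',tri(t(537,65),s(527,317)));print('B up',tri(t(566,145),s(420,146)));print('C -x',tri(t(634,363),s(217,317)))
print('lo',dep(S,s(337,481)))
```

```text
hole top [ 0.57385454 -0.02003572  0.145     ] side [ 0.57649394 -0.02401445  0.145     ]
cap [0.60619622 0.01815084 0.145     ]
cap [ 0.62138776 -0.03197893  0.145     ]
cap [ 0.54363373 -0.05594455  0.145     ]
cap [ 0.52778383 -0.00733856  0.145     ]
long top [ 0.43487393 -0.34548193  0.147     ] side [ 0.43782719 -0.35080142  0.147     ]
short [ 0.51297861 -0.3318873   0.112     ] [ 0.51560415 -0.33797097  0.112     ]
A far +x (array([ 0.67026632, -0.09789928,  0.07208462]), np.float64(0.0018156696429694093))
B up (array([ 0.62529065, -0.11192808,  0.15192123]), np.float64(0.0021933746265397147))
C -x (array([ 0.54873141, -0.13808927,  0.10550419]), np.float64(0.002173500377949564))
lo [ 0.59300784 -0.13153835  0.02995178]
```

>>> servo_tool(deltas=[0,0,0,0,0,8.2,0,0,0,0,0,8.2,0,0,0,0,0,8.2,0,0,0,0,0,8.2,0,0,0,0,0,8.2,0,0,0,0,0,8.2], jaw=6)

```text
clock: 0.75
position: [0.2276, 0.5259, 0.2281]
ee_rot: [0.0, 0.606, 0.796, -0.003]
contact_force: [-0.8, 0.2, -0.3]
width: 0.06
```

>>> servo_tool(deltas=[-4.5,-0.32,0,0,0,0,-4.5,-0.32,0,0,0,0,-4.5,-0.32,0,0,0,0,-4.5,-0.32,0,0,0,0,-4.5,-0.32,0,0,0,0,-4.5,-0.32,0,0,0,0,-4.5,-0.32,0,0,0,0,-4.5,-0.32,0,0,0,0,-4.5,-0.32,0,0,0,0,-4.5,-0.32,0,0,0,0,-4.5,-0.32,0,0,0,0,-4.5,-0.32,0,0,0,0,-4.5,-0.32,0,0,0,0,-4.5,-0.32,0,0,0,0,-4.5,-0.32,0,0,0,0,-4.5,-0.32,0,0,0,0,-4.5,-0.32,0,0,0,0])

```text
clock: 2.45
position: [0.3805, -0.2485, 0.2295]
ee_rot: [0.003, 0.603, 0.798, -0.001]
contact_force: [0.4, 0.1, -0.1]
width: 0.06
```

```bash
cat >> h.py <<'E'
from scipy.spatial.transform import Rotation as Ro
def RT(s=None):
    s=s or manip.get_state(); q=s['ee_rot']; return Ro.from_quat([q[1],q[2],q[3],q[0]]).as_matrix(),np.array(s['position'])
def go(tgt,yaw=None):
    R,p=RT(); d=R.T@(np.array(tgt)-p)*100; ya=np.degrees(np.arctan2(R[1,1],R[0,1]))
    print('pos',p.round(4),'tool delta cm',d.round(2),'yaw(y axis)',ya.round(2),'zaxis',R[:,2].round(4))
E
python3 - <<'E'
from h import *
snap('wrist','w1'); go([.436,-.347,.231])
E
```

```text
pos [ 0.3831 -0.2569  0.2296] tool delta cm [-10.11   2.66   0.02] yaw(y axis) 15.66 zaxis [ 0.0058 -0.0147 -0.9999]
```

View pics/w1.png

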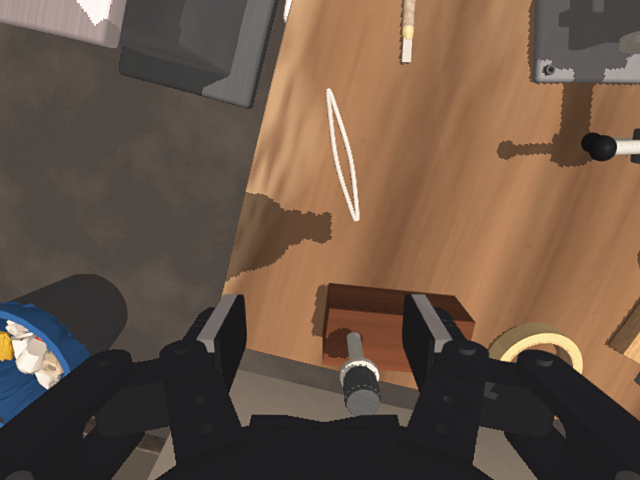

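Run:
```python
from h import *
W=load('w1'); print(onz(W,(364,402),.147), dep(W,(364,402)))
crop('w1',310,310,450,430,5,'c5')
```

```text
[ 0.43924878 -0.3571195   0.147     ] [ 0.43869543 -0.35589521  0.14866082]
```

View pics/c5.png

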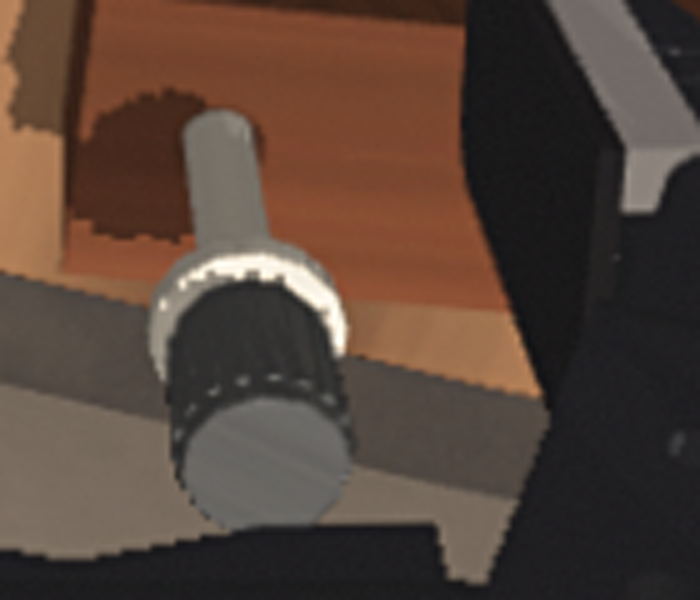

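>>> servo_tool(deltas=[-4.0,1.2,0,0,0,0,-4.0,1.2,0,0,0,0,-1,0.2,0,0,0,0,0,0,0,0,0,0])

```text
clock: 2.9
position: [0.4312, -0.3397, 0.2284]
ee_rot: [0.004, 0.606, 0.795, -0.004]
contact_force: [0.0, 1.2, 0.5]
width: 0.0599
```

Run:
```python
from h import *
snap('wrist','w2'); snap('top','t2'); snap('side','s2'); go([.438,-.350,.231])
crop('s2',150,200,350,350,4,'c6');crop('t2',360,200,460,320,5,'c7')
```

```text
pos [ 0.4303 -0.3374  0.2289] tool delta cm [-1.43  0.41 -0.19] yaw(y axis) 15.41 zaxis [ 0.0023 -0.0107 -0.9999]
```

View pics/w2.png

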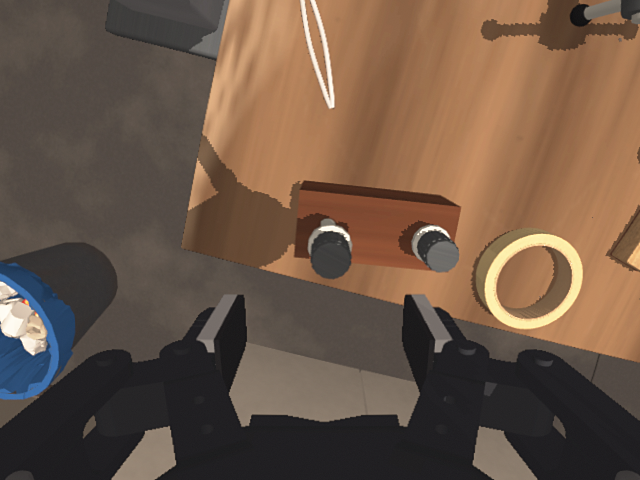

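View pics/c6.png

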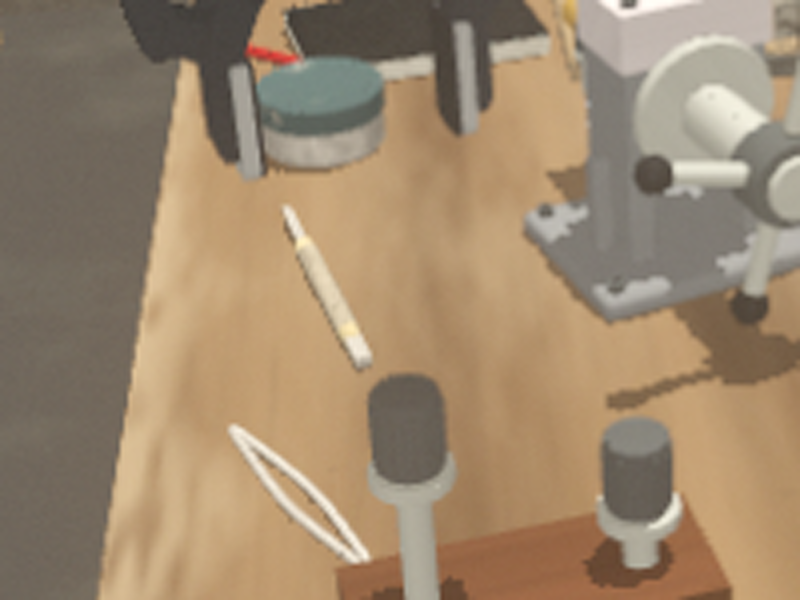

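View pics/c7.png

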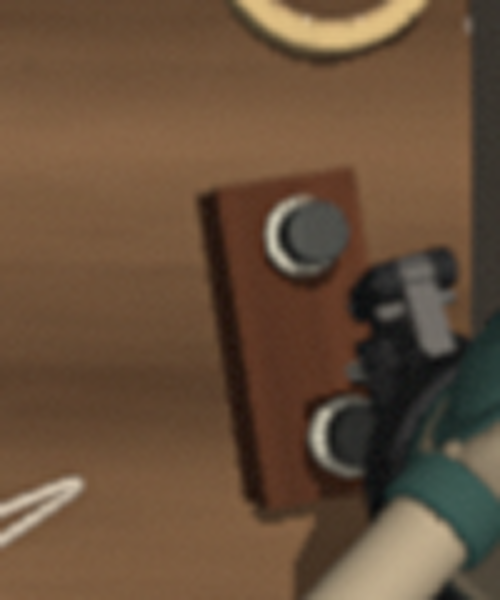

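Run:
```python
from h import *
W=load('w2'); 
for uv in [(331,262),(443,254)]: print(onz(W,uv,.147),onz(W,uv,.112), dep(W,uv))
R,p=RT(); print(p,proj(W,p),proj(W,p-R[:,2]*0.02))
S=load('s2'); print(proj(S,p), 'fingers tips side', (150+250/4,200+178/4),(150+465/4,200+132/4))
print(proj(load('t2'),p))
```

```text
[ 0.43719256 -0.3473167   0.147     ] [ 0.44095457 -0.35876357  0.112     ] [ 0.4371994  -0.34733751  0.14693639]
[ 0.50031579 -0.32488591  0.147     ] [ 0.51396688 -0.33281869  0.112     ] [ 0.51371473 -0.33267217  0.11264647]
[ 0.43026136 -0.33735381  0.2289005 ] [[324.0139493  302.59418229]] [[323.9729676  326.72983617]]
[[237.5382823  238.77613651]] fingers tips side (212.5, 244.5) (266.25, 233.0)
[[438.54016475 291.92756778]]
```

>>> servo_tool(deltas=[-0.6,0.2,0,0,0.6,0,-0.5,0.2,0,0,0,0,0,0,2.5,0,0,0,0,0,2.5,0,0,0,0,0,1,0,0,0,0,0,0,0,0,0,0,0,0,0,0,0], jaw=5)

```text
clock: 3.75
position: [0.438, -0.3444, 0.1713]
ee_rot: [0.002, 0.604, 0.797, -0.0]
contact_force: [-0.6, 1.0, 0.1]
width: 0.0501
```

Run:
```python
from h import *
snap('wrist','w3'); go([.437,-.3475,.121])
```

```text
pos [ 0.4381 -0.3445  0.1715] tool delta cm [-0.24 -0.2   5.05] yaw(y axis) 15.64 zaxis [ 0.0039 -0.0034 -1.    ]
```

View pics/w3.png

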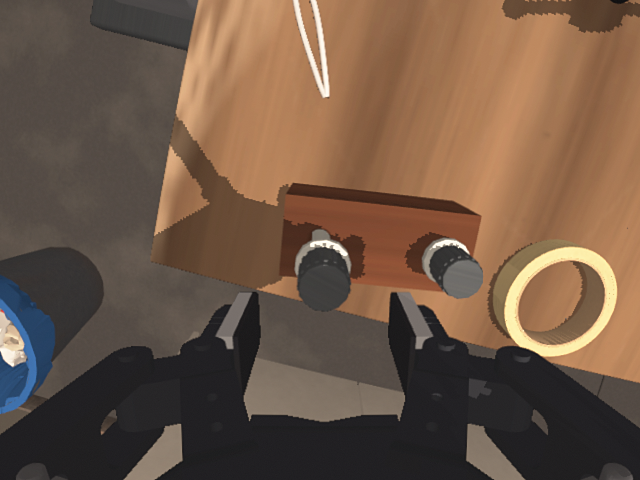

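Run:
```python
from h import *
W=load('w3'); print(onz(W,(324,286),.147),dep(W,(324,286)),proj(W,RT()[1]))
go([.4368,-.3470,.121])
```

```text
[ 0.43837412 -0.34599497  0.147     ] [ 0.43841913 -0.34615296  0.146594  ] [[324.54199642 305.87339447]]
pos [ 0.4381 -0.3445  0.1715] tool delta cm [-0.18 -0.21  5.05] yaw(y axis) 15.64 zaxis [ 0.0039 -0.0034 -1.    ]
```

>>> servo_tool(deltas=[-0.1,0,1.5,0,0.2,0,-0.1,0,1.5,0,0,0,0,0,1.5,0,0,0,0,0,0.6,0,0,0,0,0,0,0,0,0])

```text
clock: 4.3
position: [0.4408, -0.3487, 0.1203]
ee_rot: [0.005, 0.604, 0.797, 0.0]
contact_force: [0.2, 0.7, 1.0]
width: 0.0501
```

Run:
```python
from h import *
snap('wrist','w4'); go([.438,-.3465,.121])
```

```text
pos [ 0.4409 -0.3488  0.1207] tool delta cm [ 0.3  -0.22 -0.03] yaw(y axis) 15.64 zaxis [ 0.0083 -0.0052 -1.    ]
```

View pics/w4.png

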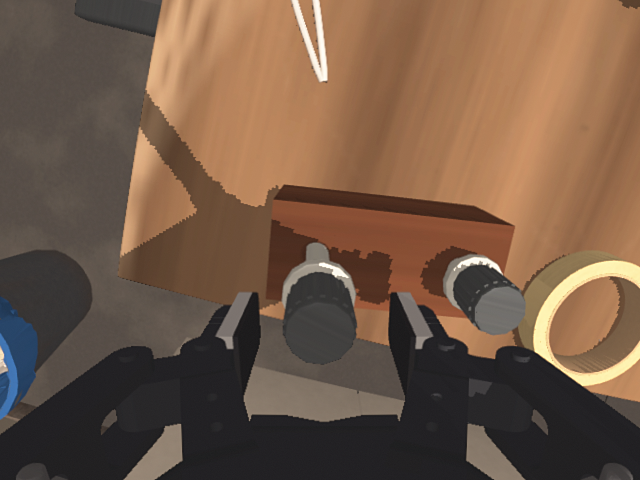

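>>> servo_tool(deltas=[0.15,-0.12,0,0,0.4,0,0.1,-0.1,0,0,0,0,0,0,0,0,0,0])

```text
clock: 4.65
position: [0.4388, -0.3477, 0.1223]
ee_rot: [0.003, 0.604, 0.797, 0.003]
contact_force: [-0.6, -0.4, -0.9]
width: 0.0504
```

Run:
```python
from h import *
snap('wrist','w5'); go([.438,-.3465,.121])
W=load('w4'); print(onz(W,(319,333),.147))
```

```text
pos [ 0.4389 -0.3479  0.1224] tool delta cm [ 0.16 -0.05  0.14] yaw(y axis) 15.65 zaxis [ 8.7e-03 -4.0e-04 -1.0e+00]
[ 0.43830394 -0.34687771  0.147     ]
```

>>> servo_tool(deltas=[0,0,0,0,0,0,0,0,0,0,0,0,0,0,0,0,0,0,0,0,0,0,0,0,0,0,0,0,0,0], jaw=0, grip_force=40)

```text
clock: 5.2
position: [0.4385, -0.3483, 0.1232]
ee_rot: [0.004, 0.604, 0.797, 0.002]
contact_force: [-0.1, 0.1, 0.6]
width: 0.0227
```

Run:
```python
from h import *
snap('wrist','w6'); go([.438,-.3465,.121])
```

```text
pos [ 0.4385 -0.3483  0.1232] tool delta cm [0.19 0.   0.22] yaw(y axis) 15.67 zaxis [ 0.0085 -0.002  -1.    ]
```

View pics/w6.png

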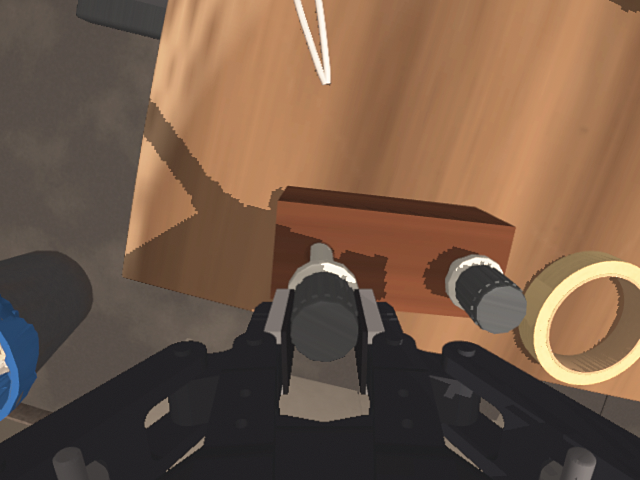

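>>> servo_tool(deltas=[0,0,-1,0,0,0,0,0,-2,0,0,0,0,0,-3.5,0,0,0,0,0,-3.5,0,0,0,0,0,-3.5,0,0,0,0,0,-3.5,0,0,0,0,0,0,0,0,0])

```text
clock: 5.95
position: [0.438, -0.3471, 0.3008]
ee_rot: [0.004, 0.604, 0.797, 0.003]
contact_force: [0.9, -1.2, -0.6]
width: 0.0221
```

Run:
```python
from h import *
go([.5773,-.0223,.290]); print(manip.get_state()['width'],manip.get_state()['contact_force'])
```

```text
pos [ 0.438  -0.3471  0.3008] tool delta cm [27.52 22.17  1.24] yaw(y axis) 15.67 zaxis [ 1.040e-02  4.000e-04 -9.999e-01]
0.022118387925998087 [ 0.85268819 -1.20630974 -0.64043129]
```

>>> servo_tool(deltas=[2.5,2.0,0,0,0,0,3,2.4,0,0,0,0,3,2.4,0,0,0,0,3,2.4,0,0,0,0,3,2.4,0,0,0,0,3,2.4,0,0,0,0,3,2.4,0,0,0,0,3,2.4,0,0,0,0,1.5,1.2,0,0,0,0,0,0,0,0,0,0,0,0,0,0,0,0])

```text
clock: 7.05
position: [0.5654, -0.0396, 0.2975]
ee_rot: [0.0, 0.605, 0.796, 0.003]
contact_force: [-0.0, 0.2, -1.4]
width: 0.0227
```

Run:
```python
from h import *
go([.5773,-.0223,.290]); snap('wrist','w7');snap('side','s7');snap('top','t7')
crop('s7',270,120,390,230,5,'c8')
```

```text
pos [ 0.5654 -0.0396  0.2975] tool delta cm [1.34 1.6  0.77] yaw(y axis) 15.55 zaxis [ 0.0043  0.0047 -1.    ]
```

View pics/w7.png

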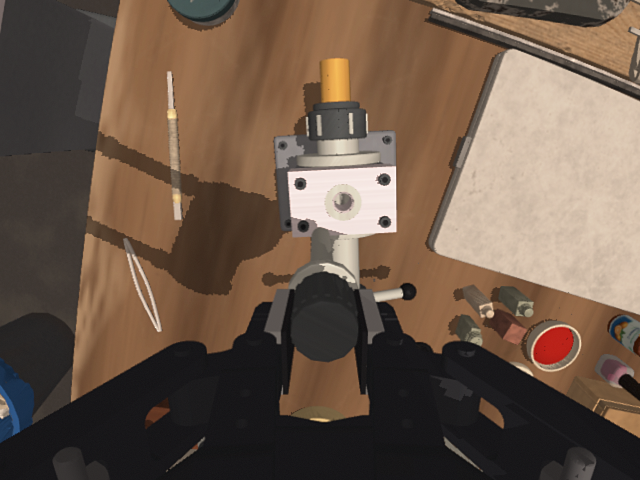

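View pics/c8.png

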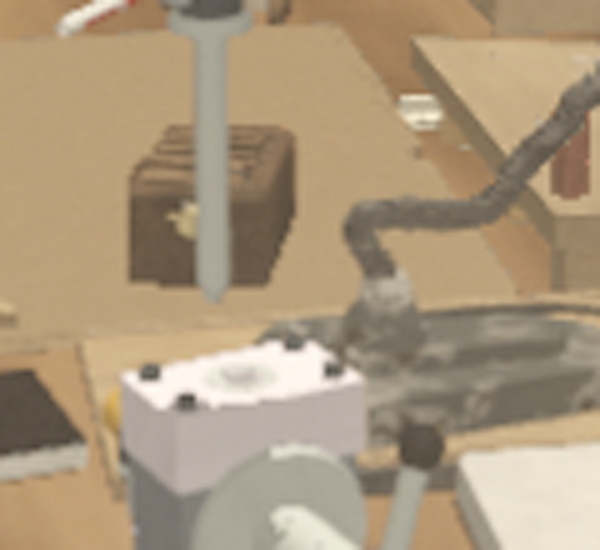

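Run:
```python
from h import *
W=load('w7'); h=onz(W,(343.5,203),.145); print('hole wrist',h)
R,p=RT(); S=load('s7')
# pin in TCP: grasped with nose at .010 when TCP .1232
nose=p+np.array([0,0,-.1132]); print('nose predicted px',proj(S,nose), proj(S,nose+[0,0,.101]),'seen',(312.4,179.6),(311.4,124))
print(onz(S,(312.4,179.6),nose[2]),p)
go([h[0],h[1],.29])
crop('w7',280,150,410,350,4,'c9')
```

```text
hole wrist [ 0.57606307 -0.02127291  0.145     ]
nose predicted px [[312.91417598 179.29384354]] [[311.53271645 125.07261035]] seen (312.4, 179.6) (311.4, 124)
[ 0.5642169  -0.0421167   0.18477215] [ 0.56535557 -0.04076792  0.29797215]
pos [ 0.5654 -0.0408  0.298 ] tool delta cm [1.59 1.55 0.81] yaw(y axis) 15.41 zaxis [ 0.0052  0.0046 -1.    ]
```

View pics/c9.png

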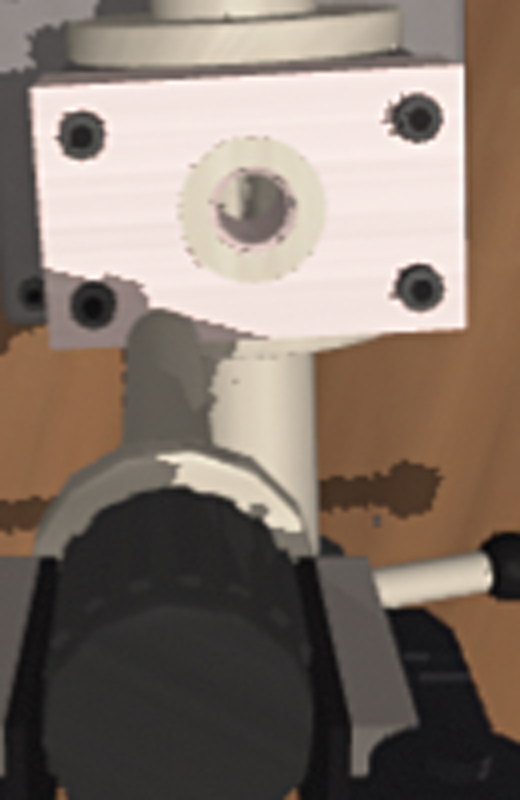

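>>> servo_tool(deltas=[0.7,0.8,0,0,0,0,0.7,0.8,0,0,0,0,0,0,0.8,0,0,0,0,0,1.2,0,0,0,0,0,0,0,0,0,0,0,0,0,0,0])

```text
clock: 7.8
position: [0.5774, -0.0244, 0.2758]
ee_rot: [0.0, 0.608, 0.794, 0.003]
contact_force: [-0.2, 0.3, -1.0]
width: 0.0228
```

Run:
```python
from h import *
go([.5772,-.0228,.27]); snap('side','s8');snap('wrist','w8')
go([.5772,-.0228,.27])
crop('s8',270,130,390,230,6,'c10');crop('w8',260,210,420,360,5,'c11')
```

```text
pos [ 0.5774 -0.0244  0.2758] tool delta cm [0.16 0.02 0.58] yaw(y axis) 15.15 zaxis [ 0.0041  0.0041 -1.    ]
pos [ 0.5774 -0.0244  0.276 ] tool delta cm [0.16 0.02 0.6 ] yaw(y axis) 15.15 zaxis [ 0.0042  0.0042 -1.    ]
```

View pics/c10.png

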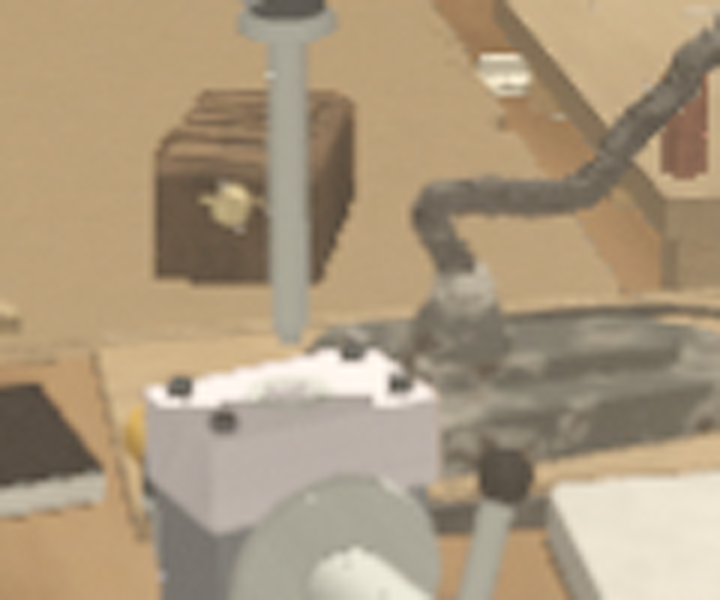

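View pics/c11.png

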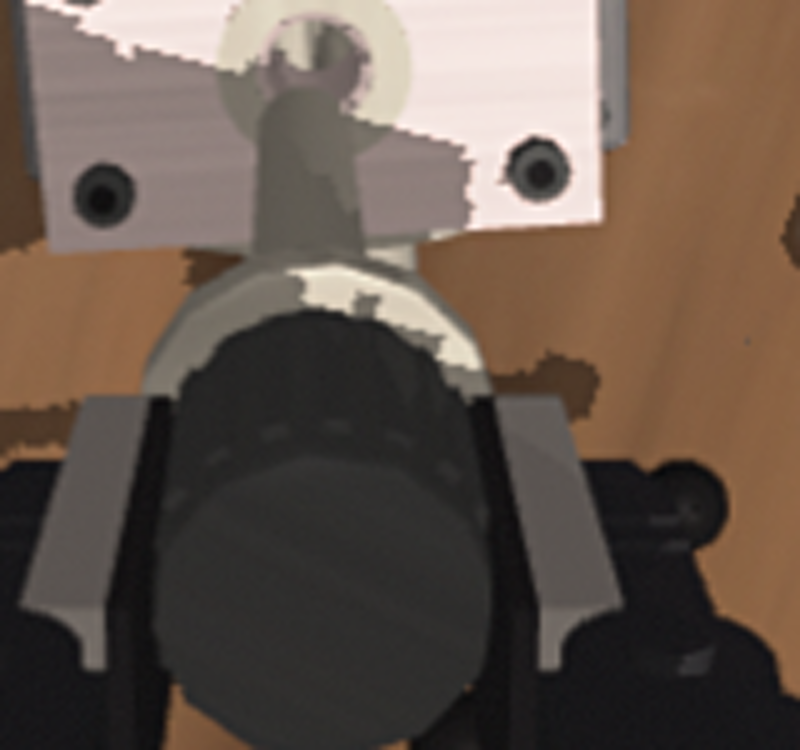

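Run:
```python
from h import *
S=load('s8');W=load('w8'); R,p=RT(); nz=p[2]-.1132
n=onz(S,(318.1,186.3),nz);h=onz(S,(317.6,195.2),.145); print('side',n,h,(h-n)[:2])
hw=onz(W,(323,222.8),.145); print('wrist',hw,(hw-(p+.0015*R[:,0]))[:2]); print(R[:,0],R[:,1])
# predicted nose px in wrist with candidate
print(proj(W,p+.0015*R[:,0]+[0,0,-.1132]))
```

```text
side [ 0.57728099 -0.02239484  0.162834  ] [ 0.57589312 -0.02290371  0.145     ] [-0.00138787 -0.00050887]
wrist [ 0.57598039 -0.02032371  0.145     ] [-0.00100375  0.00261836]
[-0.26132728  0.96524582  0.00292709] [0.96524114 0.26131043 0.00513857]
[[323.49066248 232.69580377]]
```

>>> servo_tool(deltas=[0.2,-0.07,0,0,0,0,0,0,0.5,0,0,0,0,0,0.7,0,0,0,0,0,0.5,0,0,0,0,0,0,0,0,0])

```text
clock: 8.4
position: [0.5762, -0.0227, 0.2583]
ee_rot: [0.001, 0.608, 0.794, 0.003]
contact_force: [-0.3, 0.2, -1.4]
width: 0.0223
```

Run:
```python
from h import *
go([.5762,-.0226,.27]); snap('side','s9');snap('wrist','w9')
go([.5762,-.0226,.27])
crop('s9',270,130,390,230,6,'c12');crop('w9',260,210,420,360,5,'c13')
```

```text
pos [ 0.5762 -0.0227  0.2583] tool delta cm [ 0.01  0.   -1.17] yaw(y axis) 15.13 zaxis [ 0.0056  0.0038 -1.    ]
pos [ 0.5766 -0.0227  0.2591] tool delta cm [ 0.02 -0.03 -1.09] yaw(y axis) 15.13 zaxis [ 0.0068  0.0037 -1.    ]
```

View pics/c12.png

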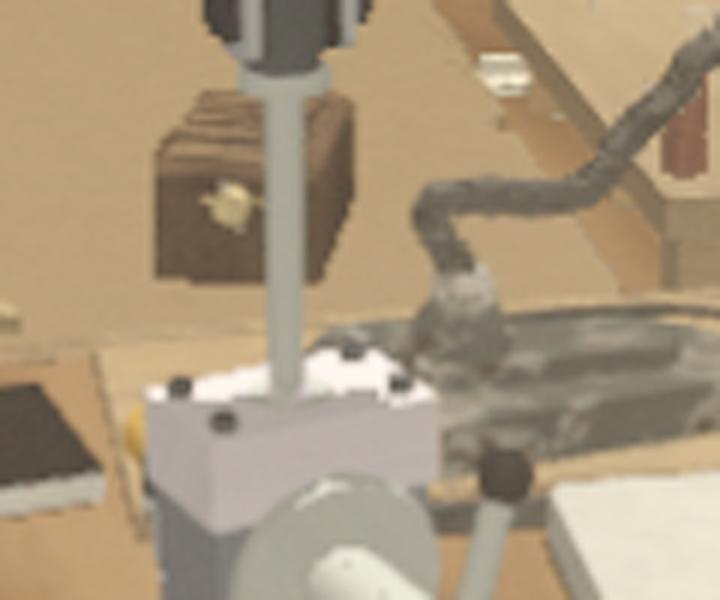

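View pics/c13.png

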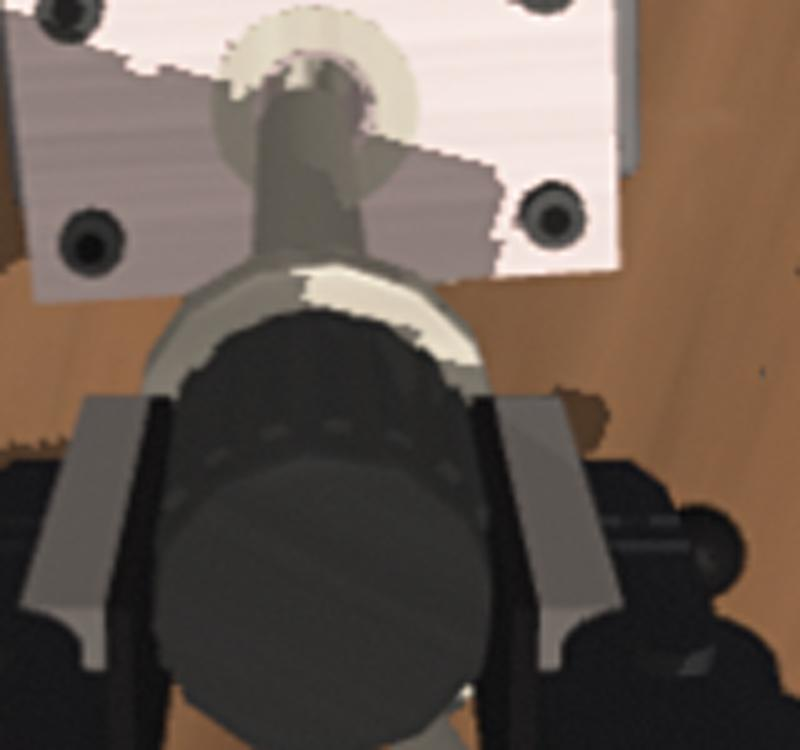

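>>> servo_tool(deltas=[0.06,-0.03,0.5,0,0,0,0,0,0.5,0,0,0,0,0,0.5,0,0,0,0,0,0,0,0,0])

```text
clock: 8.9
position: [0.5767, -0.022, 0.2432]
ee_rot: [0.002, 0.608, 0.794, 0.004]
contact_force: [0.1, -0.1, -2.0]
width: 0.0229
```

Run:
```python
from h import *
go([.5765,-.022,.23]); snap('side','s10');snap('wrist','w10');s=manip.get_state();print(s['contact_force'],s['moment'])
go([.5765,-.022,.23])
crop('s10',270,130,390,230,6,'c12');crop('w10',260,210,420,360,5,'c13')
```

```text
pos [ 0.5767 -0.022   0.2432] tool delta cm [ 0.   -0.03  1.32] yaw(y axis) 15.13 zaxis [ 0.0081  0.0039 -1.    ]
[ 0.21827122  0.90618805 -2.19733548] [0.09238501 0.01816345 0.00462945]
pos [ 0.577  -0.0221  0.2439] tool delta cm [ 0.02 -0.06  1.39] yaw(y axis) 15.13 zaxis [ 0.0089  0.0036 -1.    ]
```

View pics/c12.png

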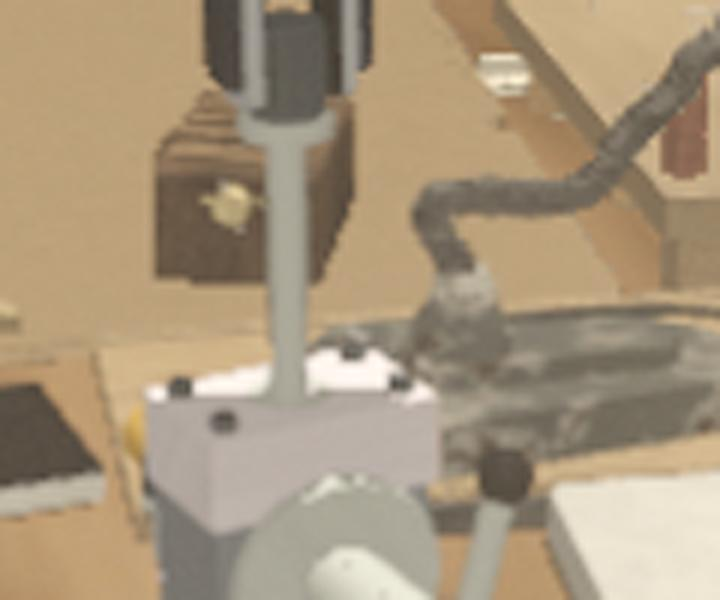

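View pics/c13.png

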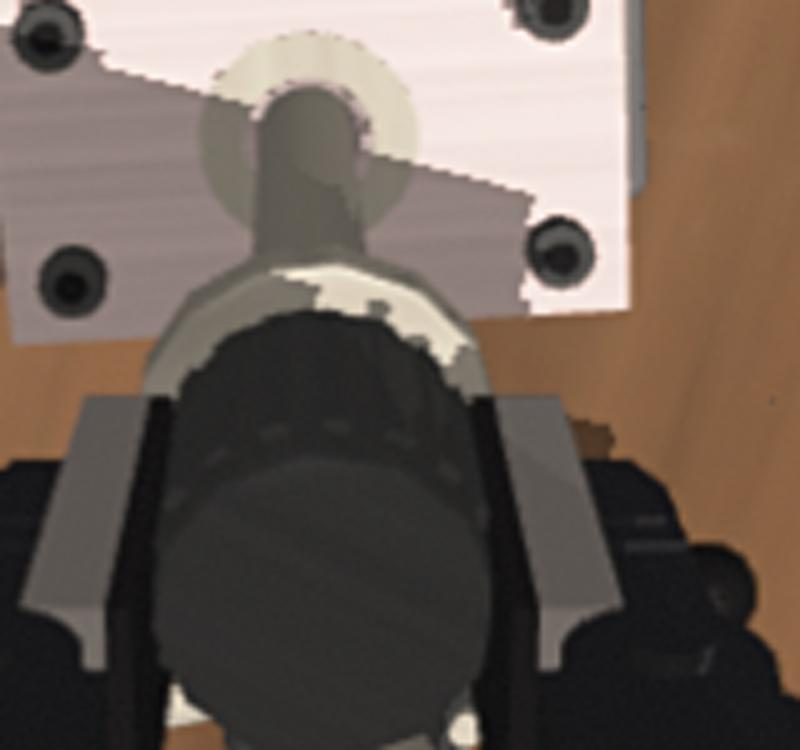

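>>> servo_tool(deltas=[0,0,0.4,0,0,0,0,0,0.5,0,0,0,0,0,0.4,0,0,0,0,0,0,0,0,0])

```text
clock: 9.4
position: [0.577, -0.022, 0.2301]
ee_rot: [0.002, 0.608, 0.794, 0.004]
contact_force: [0.2, 0.0, -2.4]
width: 0.0226
```

>>> servo_tool(deltas=[0,0,0,0,0,0,0,0,0,0,0,0,0,0,0,0,0,0,0,0,0,0,0,0], jaw=5)

```text
clock: 9.8
position: [0.578, -0.0224, 0.2312]
ee_rot: [0.004, 0.608, 0.794, 0.005]
contact_force: [0.1, 0.8, 0.8]
width: 0.0501
```

Run:
```python
from h import *
go([.5765,-.022,.23]); snap('side','s11');s=manip.get_state();print(s['contact_force'],s['moment'])
crop('s11',260,100,390,290,3,'c12')
```

```text
pos [ 0.578  -0.0224  0.2312] tool delta cm [ 0.08 -0.13  0.12] yaw(y axis) 15.13 zaxis [ 0.0117  0.0027 -0.9999]
[-0.14292686 -0.53516182 -0.62992684] [0.01938088 0.03477488 0.01313652]
```

View pics/c12.png

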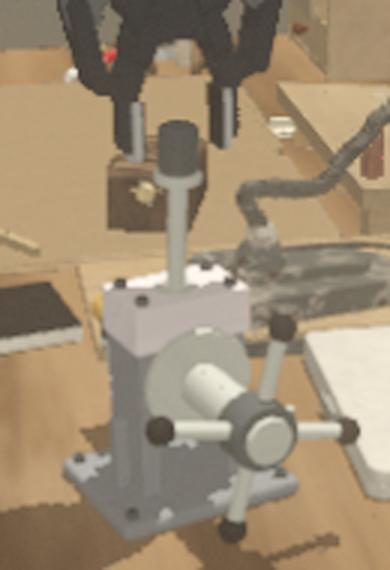

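>>> servo_tool(deltas=[0,0,-1,0,0,0,0,0,-2,0,0,0,0,0,-2,0,0,0,0,0,-2,0,0,0,0,0,0,0,0,0])

```text
clock: 10.35
position: [0.5774, -0.0226, 0.3064]
ee_rot: [0.005, 0.608, 0.794, 0.005]
contact_force: [-0.6, 0.1, -0.9]
width: 0.05
```

>>> servo_tool(deltas=[-2,1,0,0,0,0,-2.5,1.2,0,0,0,0,-2.5,1.2,0,0,0,0,-2.5,1.2,0,0,0,0,-1,0.5,0,0,0,0,0,0,0,0,0,0], jaw=0)

```text
clock: 10.95
position: [0.6549, -0.112, 0.306]
ee_rot: [0.003, 0.607, 0.795, 0.005]
contact_force: [0.2, 0.4, 0.1]
width: -0.0001
```

Run:
```python
from h import *
go([.6567,-.1117,.20]); snap('side','s12');snap('wrist','w12');s=manip.get_state();print(s['contact_force'],s['qpos'])
go([.6567,-.1117,.20])
crop('s12',250,60,450,290,3,'c12')
```

```text
pos [ 0.6549 -0.112   0.306 ] tool delta cm [-0.03  0.04 10.6 ] yaw(y axis) 15.25 zaxis [ 0.0119  0.0041 -0.9999]
[ 0.32328711 -0.63567859  0.63291836] [-0.27660317  0.3796503   1.16855313  0.00774329  1.58378315 -0.54372734]
pos [ 0.6539 -0.1105  0.3063] tool delta cm [-0.2   0.11 10.63] yaw(y axis) 15.31 zaxis [ 0.0114  0.0048 -0.9999]
```

View pics/c12.png

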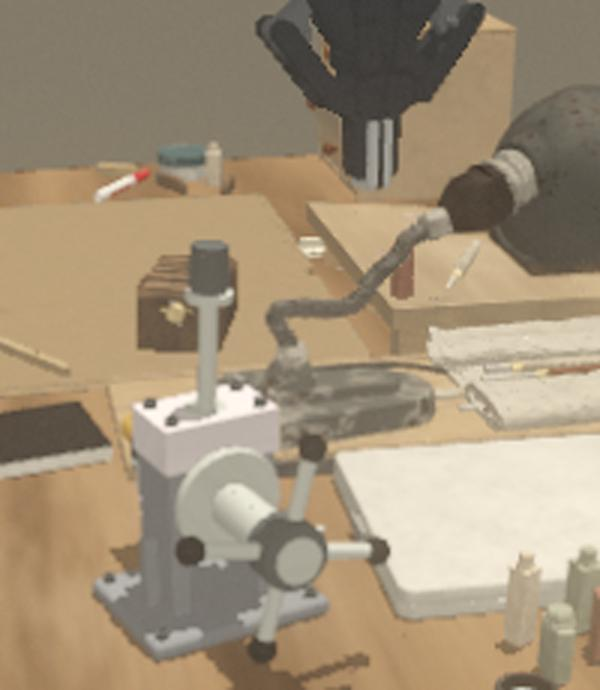

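View pics/w12.png

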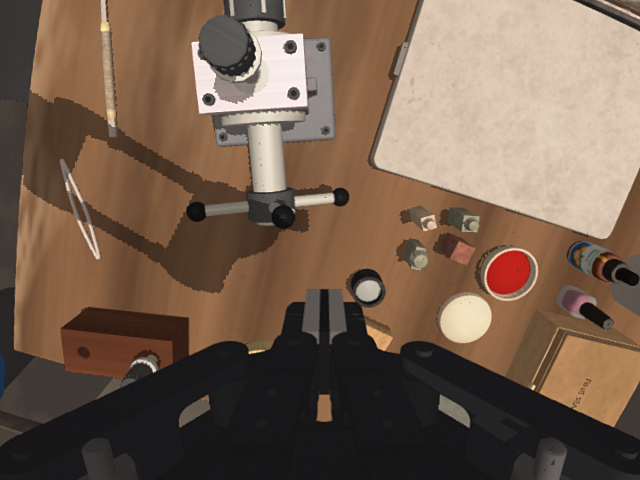

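>>> servo_tool(deltas=[-0.1,0.1,3,0,0.3,0,-0.1,0,3.5,0,0.3,0,0,0,3.5,0,0,0,0,0,3.5,0,0,0,0,0,2,0,0,0,0,0,0,0,0,0])

```text
clock: 11.65
position: [0.6527, -0.102, 0.1512]
ee_rot: [-0.001, 0.604, 0.797, 0.011]
contact_force: [-0.8, 0.3, 0.8]
width: -0.0
```

Run:
```python
from h import *
go([.6567,-.1117,.137]); snap('side','s13');s=manip.get_state();print(s['contact_force'])
go([.6567,-.1117,.137])
crop('s13',250,110,450,290,4,'c12')
```

```text
pos [ 0.6527 -0.102   0.1512] tool delta cm [-1.06  0.1   1.41] yaw(y axis) 15.65 zaxis [ 0.0121  0.0177 -0.9998]
[ 0.10422055 -0.08270821 -0.13554592]
pos [ 0.6536 -0.1022  0.1528] tool delta cm [-1.02  0.01  1.57] yaw(y axis) 15.66 zaxis [ 0.0144  0.0172 -0.9997]
```

View pics/c12.png

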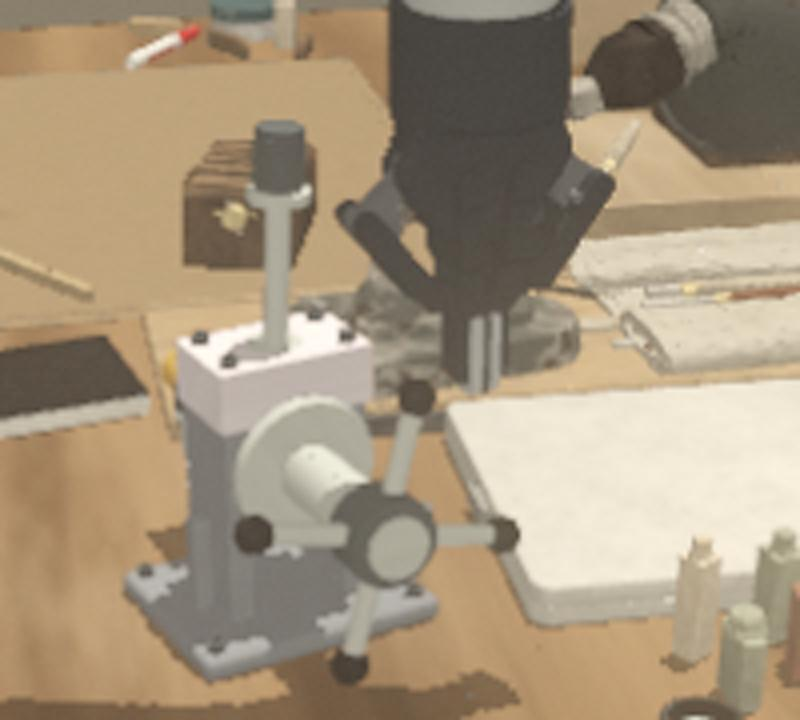

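>>> servo_tool(deltas=[-0.6,0,0.5,0.5,-0.4,0,-0.5,0,0.5,0.5,-0.3,0,0,0,0.4,0,0,0,0,0,0,0,0,0])

```text
clock: 12.1
position: [0.6595, -0.1131, 0.1438]
ee_rot: [0.005, 0.604, 0.797, 0.001]
contact_force: [-0.5, -0.3, -0.5]
width: 0.0
```

```bash
cat >> h.py <<'E'
C=np.array([.609,-.120,.09]); ex=np.array([.956,.292,0]); ey=np.array([-.292,.956,0])
def loc():
    R,p=RT(); d=p-C; s=manip.get_state()
    print('local x %.1f y %.1f z %.1f mm'%(d@ex*1e3,d@ey*1e3,d[2]*1e3),'F',np.round([np.array(s['contact_force'])@e for e in (ex,ey,[0,0,1])],1),'z',R[:,2].round(3),'ex in tool',(R.T@ex).round(3),'clk',round(float(s['clock']),2))
E
python3 -c "
from h import *
loc()"
```

```text
local x 50.3 y -8.2 z 53.8 mm F [-0.6 -0.1 -0.5] z [ 0.009 -0.003 -1.   ] ex in tool [0.022 0.999 0.008] clk 12.1
```

>>> servo_tool(deltas=[0,-0.5,0.4,0,0,0,0,-0.5,0.4,0,0,0,0,-0.4,0,0,0,0,0,-0.4,0,0,0,0,0,-0.4,0,0,0,0,0,-0.4,0,0,0,0])

```text
clock: 12.7
position: [0.6359, -0.1217, 0.1375]
ee_rot: [0.009, 0.604, 0.797, 0.003]
contact_force: [1.9, -0.4, 1.6]
width: 0.0004
```

```bash
python3 -c "
from h import *
loc();snap('side','s14');loc();crop('s14',250,110,450,290,4,'c12')"
```

```text
local x 25.3 y -9.5 z 47.5 mm F [ 1.7 -0.9  1.6] z [ 0.018 -0.005 -1.   ] ex in tool [0.022 0.999 0.016] clk 12.7
local x 24.4 y -9.4 z 47.5 mm F [ 0.7 -0.6  1.6] z [ 0.017 -0.005 -1.   ] ex in tool [0.022 0.999 0.014] clk 12.75
```

View pics/c12.png

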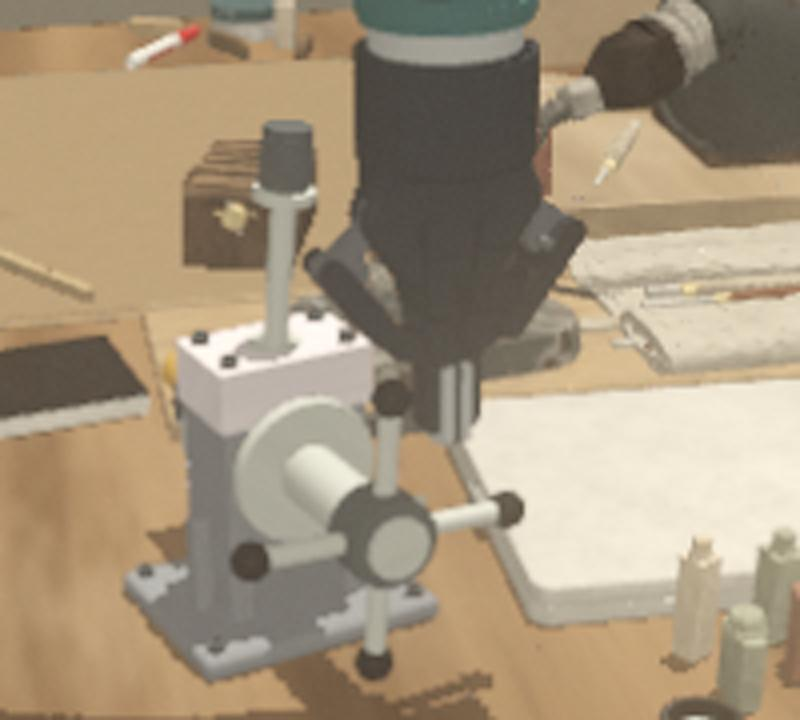

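>>> servo_tool(deltas=[0.1,-0.4,0,0.2,0,0,0.1,-0.4,0,0.2,0,0,0.1,-0.4,0,0.2,0,0,0,-0.4,0,0.2,0,0,0,-0.4,0,0.2,0,0,0,-0.4,0,0,0,0])

```text
clock: 13.35
position: [0.6097, -0.1267, 0.1371]
ee_rot: [0.003, 0.604, 0.797, -0.005]
contact_force: [1.4, 0.4, -0.8]
width: -0.0002
```

```bash
python3 -c "
from h import *
loc();snap('side','s15');loc();crop('s15',250,110,450,290,4,'c12')"
```

```text
local x -1.3 y -6.6 z 47.1 mm F [ 1.5 -0.1 -0.8] z [-0.001 -0.012 -1.   ] ex in tool [ 0.022  0.999 -0.004] clk 13.35
local x -2.3 y -6.3 z 47.0 mm F [0.6 0.2 0.5] z [-0.002 -0.012 -1.   ] ex in tool [ 0.022  0.999 -0.006] clk 13.4
```

View pics/c12.png

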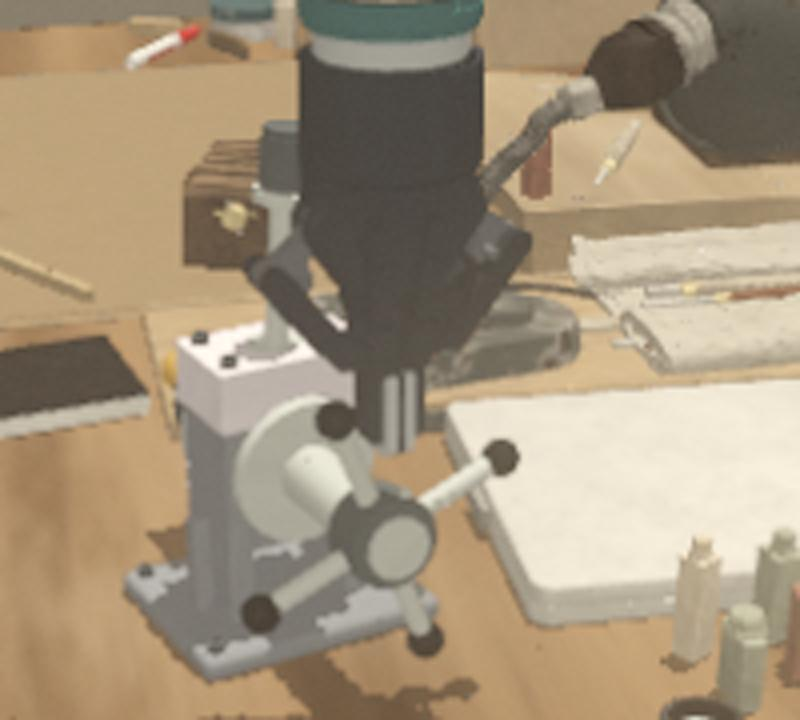

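>>> servo_tool(deltas=[0,-0.4,0.15,0,-0.2,0,0,-0.4,0.15,0,-0.2,0,0,-0.4,0.15,0,0,0,0,-0.4,0.15,0,0,0,0,-0.4,0.15,0,0,0])

```text
clock: 13.9
position: [0.5881, -0.1316, 0.1287]
ee_rot: [0.005, 0.604, 0.797, -0.007]
contact_force: [3.2, 0.5, -0.0]
width: 0.0002
```

```bash
python3 -c "
from h import *
loc();snap('side','s16');loc();crop('s16',250,110,450,290,4,'c12')"
```

```text
local x -23.4 y -5.0 z 38.7 mm F [ 3.2 -0.5 -0. ] z [ 0.    -0.018 -1.   ] ex in tool [ 0.022  0.999 -0.005] clk 13.9
local x -23.6 y -5.0 z 38.6 mm F [ 2.9 -0.7 -0.3] z [ 0.001 -0.017 -1.   ] ex in tool [ 0.023  0.999 -0.005] clk 13.95
```

View pics/c12.png

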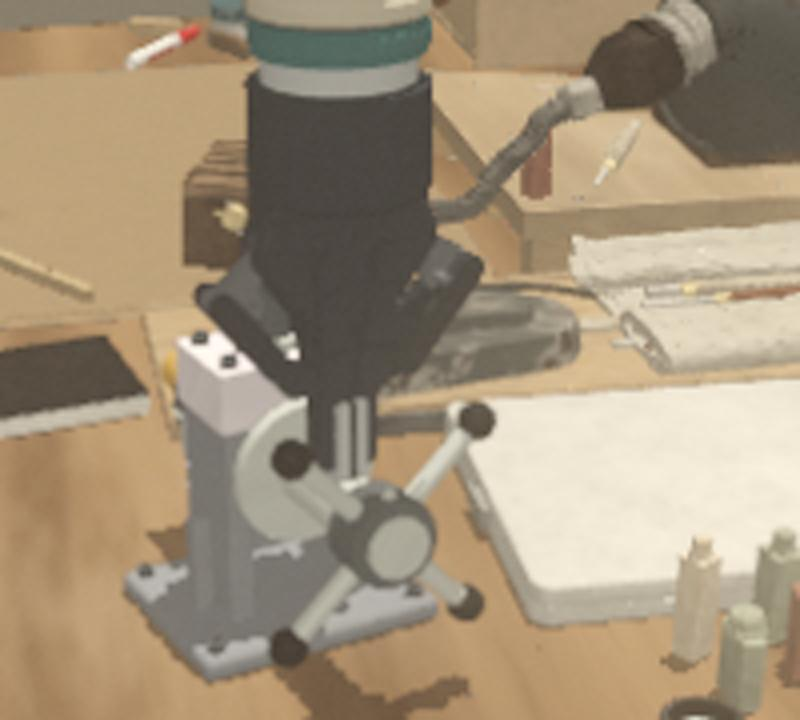

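```bash
python3 -c "
from h import *
snap('top','t16');crop('t16',180,130,380,280,4,'c12')
snap('wrist','w16')"
```

```text
(no output)
```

View pics/c12.png

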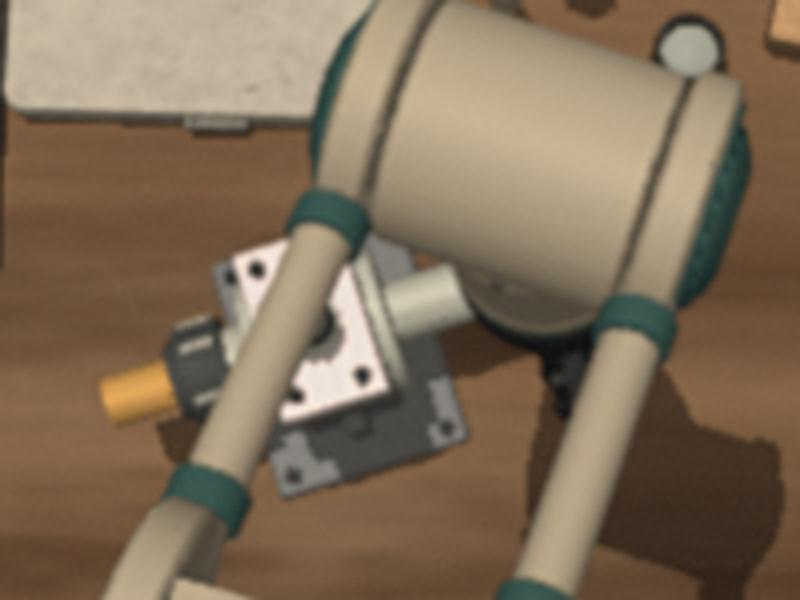

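View pics/w16.png

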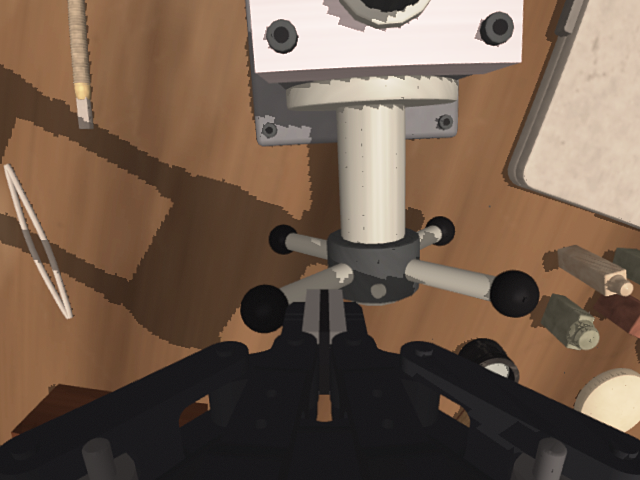

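```bash
python3 -c "
from h import *
W=load('w16')
for uv in [(385,18),(385,22),(350,14),(425,14),(385,4),(480,60)]: print(uv,dep(W,uv))
crop('w16',310,0,450,60,5,'c13')"
```

```text
(385, 18) [ 0.57794247 -0.03352193  0.1512398 ]
(385, 22) [ 0.57824209 -0.03456216  0.15138413]
(350, 14) [ 0.56827998 -0.03404081  0.14669907]
(425, 14) [ 0.58908978 -0.02765673  0.14589877]
(385, 4) [ 0.57625053 -0.0334202   0.16242691]
(480, 60) [ 0.60905901 -0.03479238  0.14545573]
```

View pics/c13.png

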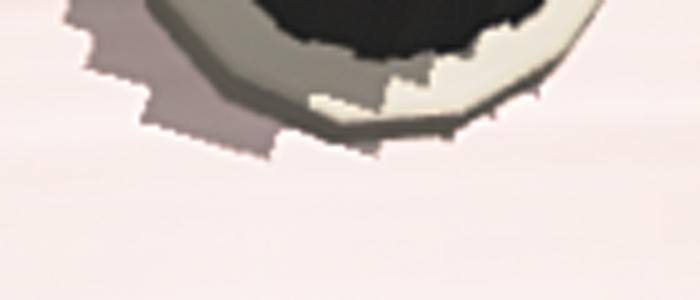

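Collar top is at z≈0.151, which puts the collar on the cap, so the pin has dropped home. I'll back off and withdraw.

>>> servo_tool(deltas=[0,0.5,0,0,0,0,0,0.5,0,0,0,0,-0.3,0,-2,0,0,0,-0.3,0,-3,0,0,0,0,0,-3,0,0,0,0,0,-3,0,0,0,0,0,-2,0,0,0,-4,2,0,0,0,0,-4,2,0,0,0,0,-4,2,0,0,0,0,0,0,0,0,0,0,0,0,0,0,0,0])

```text
clock: 15.25
position: [0.6906, -0.232, 0.2621]
ee_rot: [-0.003, 0.602, 0.798, -0.012]
contact_force: [-0.4, -0.0, 0.7]
width: -0.0001
```

```bash
python3 -c "
from h import *
loc()
snap('side','s17');snap('wrist','w17');snap('top','t17');crop('s17',230,150,390,290,5,'c12');crop('s17',220,250,360,400,4,'c13')
"
```

```text
local x 45.3 y -130.9 z 172.1 mm F [-0.4  0.1  0.7] z [-0.018 -0.016 -1.   ] ex in tool [ 0.018  0.999 -0.022] clk 15.25
```

View pics/c12.png

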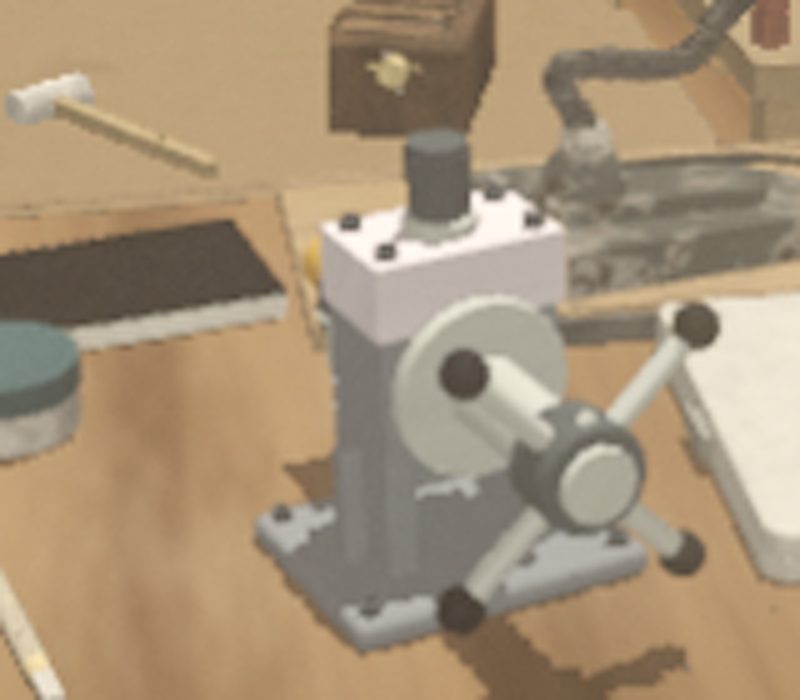

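View pics/c13.png

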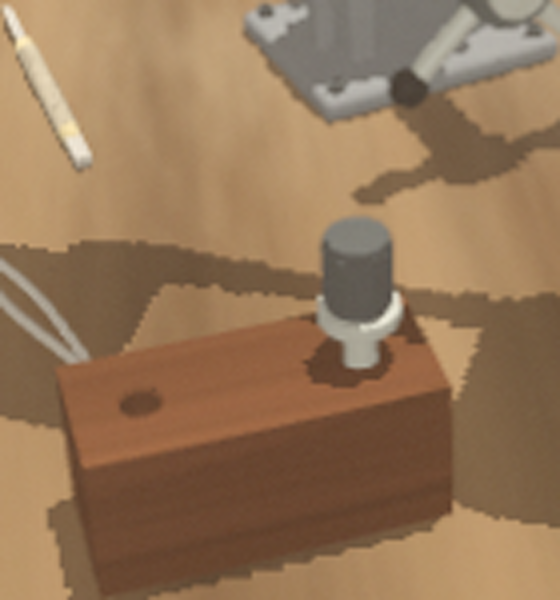

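View pics/w17.png

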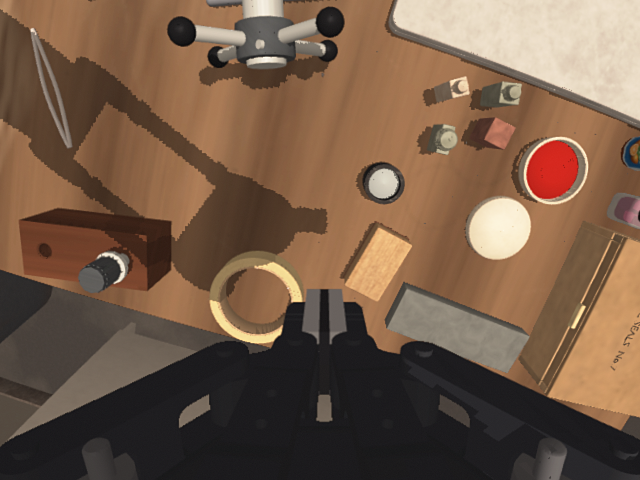

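```bash
python3 -c "
from h import *
S=load('s17'); u=(230+437/5-.4,150+141/5-.4); print(u,dep(S,u),onz(S,u,.181)); print(proj(S,[[.5765,-.0225,.181],[.5765,-.0225,.151]]))
s=manip.get_state();print(s['clock'],np.abs(s['qd']).max())
manip.sign_off()"
```

```text
(317.0, 177.79999999999998) [ 0.5765927  -0.01491794  0.17714947] [ 0.57518739 -0.02491327  0.181     ]
[[317.50543506 177.29593446]
 [317.82220091 192.16887974]]
15.4 0.01706746365833163
the job is handed in; nothing more can be done
```

The long pin is fully home in the stand and locks the spindle. I handed the job in at 15.4 s of the 72 s allowed.

I lifted the long pin out of the block and set it in the guide hole, where it stood on the spindle. With the closed fingers I then pushed one capstan spoke round about 60°, and the pin dropped through a cross hole. After that I backed the arm well clear.

**Last checks:**
- **Collar:** wrist-camera depth put the collar top at z ≈ 0.151 m, which is the cap top (0.145 m) plus the 6 mm collar.
- **Pin top:** in the side view it appeared within 1 pixel of where an upright, fully home pin should be.
- **Short pin:** it is still standing in the block.
- **Robot:** it was touching nothing.

**Disagreement:** the depth reading at the pin's top edge in the side view gave z ≈ 0.177 m, against an expected 0.181 m. That pixel also came out about 8 mm off in y, so I put it down to reading noise at the edge.

I did not look at the pin's tip below the web.

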